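# Seat the check disc in the analyser's sample drawer, shut it and start

## Robot

A 7-joint arm with a two-finger parallel gripper is mounted at the origin on a cart in front of the work surface, level with it; the furniture and walls round the work are solid. World frame = base frame: x ahead of the robot, y to its left, z up, the work surface at z = 0. Lengths are in m, angles in rad, forces in N, time in s.
With the tool pointing down it reaches from about 0.35 to 0.9 m from the base axis. Payload 8.1 kg.
Tool frame: the origin (TCP) lies midway between the tips of the shut fingers; the grasp point (between the pads) lies arm.grasp_offset behind it (arm.grasp_offset is the distance from the TCP to the grasp point, in m); z points along the fingers, y is the line along which they close (so a half turn about z gives the same grasp; the last joint's range is limited). The gripper opens to 92 mm and grips with 3 to 60 N. Pads are 19 mm wide; open, the fingers measure 130 mm over their backs; the gripper's body (75 mm by 190 mm) begins 47 mm behind the grasp point.
Start: joints at [-1.29, 0.434, 0.025, 1.573, -0.012, 1.134, -0.075], TCP at [0.234, 0.58, 0.227] pointing down, gripper open.
Joint ranges: [-2.62, 2.62], [-0.44, 2.09], [-1.27, 1.32], [0.08, 2.57], [-1.32, 4.46], [0.12, 2], [-2.74, 2.74]. Speed limits (rad/s): [2.22, 2.22, 3.01, 3.01, 3.14, 3.14, 3.14].

## Interface

Orientations are given as a rotation vector (axis times angle).
In Python, from cell import observe, imaging, arm gives the robot as it stands.
- The arm moves only by the tool apply_moves, never from a script. Its argument "commands" is a list of rows, each a list of 5 numbers: the opening in per cent of the stroke, from 0 (shut) to 100 (fully open), then the shift along the world's x, y, z in units of 0.06 m (1.0 is 0.06 m), then the turn about the world's z in units of 0.5 rad (1.0 is 0.5 rad). A call has 1 to 12 rows; each row shifts and turns the commanded pose from where the row before left it; what a row does not reach is not made up. A row lasts 1/8 s, in which the tool goes at most 62.5 mm and 10.7 degrees, less where a joint would pass 70% of its speed; a pose out of reach is approached as far as the arm can. A call with a number of a shift or a turn outside -1 to 1 is refused whole. A call with a gripper value outside its range is refused whole. The fingers move at their own pace and stop on an object; "newtons" is the grip in N (left out, the last holds). Time passes only in rows, so rows that do not move let the fingers close. It gives the time, the measured TCP pose, the force, the opening and the grip force at its end, in the units of the state.
- observe(): the state, without advancing time (a new reading comes with each control period).
- imaging.get_image(name): name is "scene" or "side" or "wrist"; returns (picture, depth): 384x512x3 uint8, red, green, blue; 384x512 float32, m along the optical axis (not along the pixel's ray), 0 where there is no reading.
- imaging.camera_params(name): a dict with "camera_matrix" (3x3 intrinsics, pixels), "origin" and "rotation" of the camera in the world; the wrist camera has in their place "tool_from_camera" (4x4, takes a point from camera to tool coordinates, whose origin is the TCP and whose axes are the flange's). Camera axes: x right, y up, looking along -z (the intrinsics and any distortion apply to the point x, -y, -z); pixel columns grow to the right and rows downward; lengths in m; the calibration is good to about 2 mm. The wrist camera is an equidistant fisheye: a pixel r from the principal point sees the ray r / f radians off the axis. A picture is of the moment at which its call begins: read the wrist's pose just before it. camera_params takes no time and is no camera call.
- arm.sign_off(): hands the job in; it is judged then, once.
The state is a dict: "clock": time; "joints": joint angles; "dq": joint speeds; "joint_efforts": joint torques, N m; "position": TCP position; "ee_rot": TCP orientation; "force": force on the tool from outside, world axes, zero at the start; "ft_torque": the same for the moment, N m; "width": opening from 0.0 (shut) to 1.0 (fully open); "gripper_force": force on a finger pad.
Only numpy, scipy, OpenCV 4.12 (cv2) and the standard library are available. Lean on these libraries where they do the work, as an engineer would, in place of code of your own. Each camera call takes 0.05 s, during which the arm holds its last target. There are 200 camera calls.

## Task

Load the steel check disc into the bench analyser and start it: with your fingertips push the disc that lies on the open sample drawer across the deck until it drops into the round recess and lies flat in it, then push the drawer fully shut, and then press the round start key on the analyser's low front hood all the way in and let go. Only push and press: never pick the disc up, and leave the glassware, tools and other small things where they are.

Things in the scene. Friction and masses are not known exactly. Their poses are not given: they have to be found in the camera images.
- check_disc: the check disc: a plain bright steel disc, 40 mm in diameter, 8 mm thick, about 80 g, lying loose on the dark flat deck of the open drawer, on the front part of the deck, short of the recess. Origin: centre of its underside; z up.
- well (a point): centre of the floor of the round recess in the drawer's deck: 43 mm in diameter, 7 mm deep, 1 mm chamfer at its mouth (a seated disc stands 1 mm proud). Moves with the drawer; x axis points the way the drawer closes, z up. The dark deck is flat and level at z = 0.045, 160 mm wide, begins 99 mm in front of this point; nothing stands up from it.
- analyser: the white analyser, fixed, 200 mm wide. Origin: at worktop height under the middle of its front face; x points to its rear, y to its left. Low front hood 78 mm high, then from x = 0.102 a tower 165 mm high. The slot under the hood leaves 6 mm above the deck: a seated disc passes, one lying on the deck does not. The recess is 38 to 53 mm in front of the hood at the start.
- drawer_front (a point): centre of the outer face of the drawer's front panel: 196 mm wide, from z = 0.013 to z = 0.045, so its upper edge is level with the deck. x axis points the way the drawer closes.
- drawer (a joint): how far the drawer stands out, m: 0 shut, 0.15 fully out, 0.135 to 0.15 at the start. It stays where it is left; about 2.5 N of friction, stops hard at 0.
- start_key_top (a point): centre of the top of the round start key (26 mm in diameter), which stands up from its collar on top of the low hood, right of the middle seen from the drawer's side. Pressed straight down.
- start_key (a joint): how far the start key is pressed, m: 0 released, 0.006 fully in; it springs back; fully in takes about 4 N.
- vial_a: bystander: 20 ml vial with crimp cap, 22 mm wide, 78 mm high, standing on the worktop left of the analyser. Origin: centre of its underside.
- vial_b: bystander: 20 ml vial, same size, standing behind the first. Origin: centre of its underside.
- bottle: bystander: clear glass bottle with black cap, 59 mm wide, 116 mm high, right of the analyser. Origin: centre of its underside.
- tweezers: bystander: tweezers, 125 mm long, in the white weighing tray to the left. Origin: its middle.
- small_disc: bystander: a smaller steel disc, 31 mm in diameter, 8 mm thick, in the same tray; not for this job. Origin: centre of its underside.
- marker: bystander: marker pen, 136 mm long, lying on the worktop to the right. Origin: its middle.
- crimp_cap: bystander: loose crimp cap, 21 mm wide, 8 mm high, on the worktop to the right. Origin: centre of its underside.
Not all that is in view belongs to the job. What is shaped like the check_disc but brown, pink or purple is not meant.

How it is judged:
On the way, in this order (a step that is already met when the one before it is completed fails the run):
1. the disc lies flat in the recess while the drawer is still out (horizontal distance between check_disc and well below 0.003 m and z of check_disc in the frame of well between -0.003 and 0.002 m and angle between check_disc's own z axis and vertical below 0.06 rad and value of joint drawer above 0.05 m), for 0.2 s.
2. the drawer is fully shut with the disc in its recess (horizontal distance between check_disc and well below 0.003 m and z of check_disc in the frame of well between -0.003 and 0.002 m and angle between check_disc's own z axis and vertical below 0.06 rad and value of joint drawer below 0.003 m), for 0.2 s.
3. the start key is pressed all the way in with the drawer shut (value of joint start_key above 0.0045 m and value of joint drawer below 0.003 m), for 0.05 s.
At the end, for the whole second after the job is handed in: the check disc lies flat in the recess (within 3 mm of its centre, underside within 2 mm of its floor, tilted under 0.06 rad), the drawer is shut within 3 mm, the start key has been pressed at least 4.5 mm and has sprung back, and all is at rest (all of step 2 and value of joint start_key below 0.0015 m and linear speed of check_disc below 0.02 m/s); the robot touches nothing.
It fails at once if the check disc is lifted more than 6 mm above the drawer's deck (height (world z) of check_disc above 0.051 m).
It fails at once if a vial or the bottle is moved more than 30 mm or knocked over (distance of any of vial_a, vial_b, bottle from where it was at the start of the episode above 0.03 m or angle between any of vial_a, vial_b, bottle's own z axis and vertical above 0.5 rad).
It fails at once if the tweezers, the small disc, the marker or the crimp cap is moved more than 30 mm (distance of any of tweezers, small_disc, marker, crimp_cap from where it was at the start of the episode above 0.03 m).
It also fails if it takes over 48 s, if anything falls off the work surface, if the arm or the gripper's body presses on something with over 40 N, if the wrist force passes 120 N, or if a joint passes its speed limit or range.

## Working session

There is one attempt and no reset: what is moved stays moved. The work goes in short steps, Python scripts to look and compute and a tool call to move; the robot and the scene stay as the last step left them, time stands still between calls to the robot, and variables do not carry over. Pictures are saved under pics/ and viewed, at most 10 in all, crops included, and the job is handed in when it is done.

Besides the shell and the picture viewer there is one more tool, called after "Call:" by a JSON object that holds its "op" and its "data", one argument or row to a line. apply_moves: Moves the arm, as the interface text tells. Its arguments: {"type":"object","properties":{"commands":{"type":"array"},"newtons":{"type":"number"}},"required":["commands"]}

```bash
mkdir -p pics; cat > h.py <<'E'
import numpy as np, cv2
from cell import observe, imaging, arm
def grab(n):
    p=imaging.camera_params(n); im,d=imaging.get_image(n)
    return p,im,d
def world(p,d):
    K=np.array(p["camera_matrix"]);h,w=d.shape
    u,v=np.meshgrid(np.arange(w),np.arange(h))
    x=(u-K[0,2])/K[0,0]*d;y=(v-K[1,2])/K[1,1]*d
    P=np.stack([x,-y,-d],-1)
    return P@np.array(p["rotation"]).T+np.array(p["origin"])
def save(n,im): cv2.imwrite("pics/"+n,cv2.cvtColor(im,cv2.COLOR_RGB2BGR))
E
python3 - <<'E'
from h import *
for n in ["scene","side"]:
    p,im,d=grab(n); save(n+"0.png",im); np.savez(n+"0.npz",im=im,d=d)
    print(n,{k:np.round(v,4).tolist() if not isinstance(v,str) else v for k,v in p.items()})
s=observe(); print(s)
E
```

```text
scene {'camera_matrix': [[427.6814, 0.0, 255.0397], [0.0, 427.6814, 191.6937], [0.0, 0.0, 1.0]], 'origin': [-0.199, 0.8175, 0.6331], 'rotation': [0.5544, -1.0945, -1.9413]}
side {'camera_matrix': [[477.3622, 0.0, 260.5793], [0.0, 477.3622, 194.0089], [0.0, 0.0, 1.0]], 'origin': [-0.5563, 0.5595, 0.5532], 'rotation': [0.8329, -1.0305, -1.5692]}
{'clock': 0.1, 'joints': array([-1.28955754,  0.43512904,  0.02495173,  1.57396125, -0.01157354,
        1.13399859, -0.07509002]), 'dq': array([-0.00058544, -0.00110035,  0.0003713 , -0.00130384,  0.00172472,
       -0.00136024, -0.0007746 ]), 'joint_efforts': array([ 3.02924229e-03, -6.69130969e+01,  9.88037176e-01, -3.15144253e+01,
       -6.04354287e-02,  3.74080776e-02,  6.24551922e-05]), 'position': array([0.2339327 , 0.57910103, 0.22605563]), 'ee_rot': array([-5.99257867e-01, -3.08378487e+00,  2.11481809e-03]), 'force': array([ 0.90909413, -0.63098626, -0.36737823]), 'ft_torque': array([-0.02448891, -0.04162373,  0.04289677]), 'gripper_force': 0.0, 'width': 1.001200413492947}
```

View pics/scene0.png

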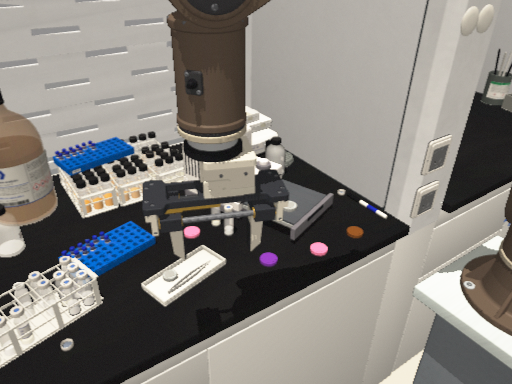

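View pics/side0.png

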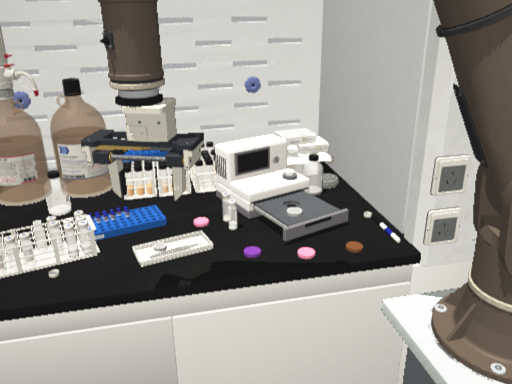

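The scene camera shows the drawer at about (295,210), partly hidden by the gripper. In the side view the deck runs (255-345,190-235), with a bright disc at (294,211) and the start key at (289,174). Candidates for the check disc:
- Steel disc on the deck, side (294,211).
- Small disc in the tray, (160,246).
- Pink discs at (201,222) and (306,253), purple at (252,252), brown at (354,247).
- Crimp cap at (367,214).

The one on the deck matches the description, so I'll check it in a close crop.

```bash
python3 - <<'E'
import re
s=open('h.py').read().replace('np.array(p["rotation"]).T','cv2.Rodrigues(np.array(p["rotation"],float))[0].T')
open('h.py','w').write(s)
E
python3 - <<'E'
from h import *
z=np.load("side0.npz");im,d=z["im"],z["d"]
c=cv2.resize(im[125:245,210:360],None,fx=5,fy=5,interpolation=cv2.INTER_CUBIC); save("crop0.png",c)
W=world(imaging.camera_params("side"),d)
for (u,v) in [(294,211),(270,205),(320,212),(289,174),(278,232),(345,212),(306,253),(300,280)]: print(u,v,W[v,u].round(4))
m=(abs(W[...,2]-.045)<.004); m[:150]=0;m[240:]=0;m[:,:245]=0;m[:,355:]=0
print(m.sum()); print(np.median(W[m],0))
E
```

```text
294 211 [0.469  0.2444 0.053 ]
270 205 [0.5362 0.2888 0.0447]
320 212 [0.4644 0.178  0.0448]
289 174 [0.6166 0.2153 0.0942]
278 232 [ 0.4697  0.2848 -0.0007]
345 212 [0.4558 0.1148 0.0415]
306 253 [0.3392 0.254  0.0082]
300 280 [ 0.2908  0.2824 -0.0284]
1899
[0.5035493  0.21610657 0.04423126]
```

View pics/crop0.png

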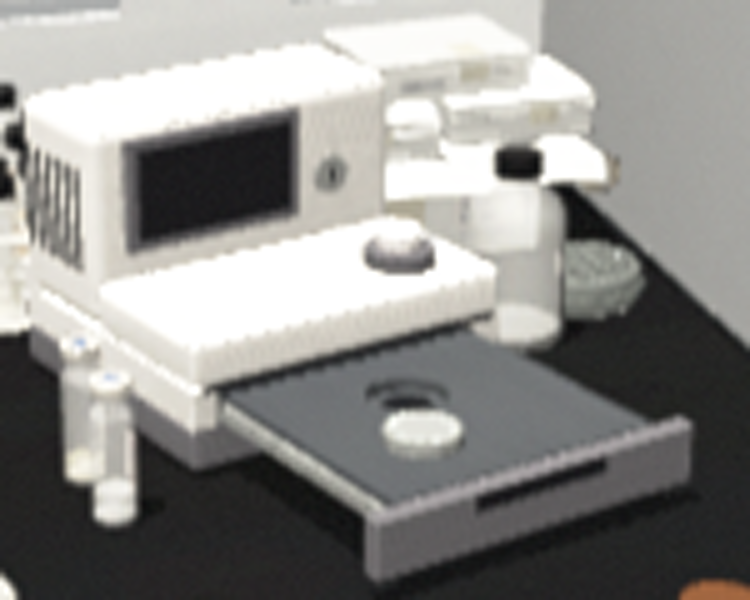

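The crop confirms the disc on the deck is plain bright steel. It's at crop (423,430), with the recess just behind it at (405,393), and the key is at crop (400,243). Next I'll measure these.

```bash
cat > meas.py <<'E'
from h import *
import sys
def measure(im,d,p):
    W=world(p,d); x,y,z=W[...,0],W[...,1],W[...,2]
    reg=(x>.38)&(x<.62)&(y>.08)&(y<.36)&(d>0)
    deck=reg&(abs(z-.0445)<.003)
    pts=W[deck][:,:2].astype(np.float32)
    r=cv2.minAreaRect(pts); print("deck rect",r)
    t=reg&(z>.050)&(z<.056)
    n,l,st,_=cv2.connectedComponentsWithStats(t.astype(np.uint8))
    for i in range(1,n):
        if st[i,4]>25:
            q=W[l==i]; c,rad=cv2.minEnclosingCircle(q[:,:2].astype(np.float32)); print("blob",st[i],q.mean(0).round(4),"circ",np.round(c,4),round(rad,4))
    hood=(x>.5)&(x<.8)&(y>.08)&(y<.45)&(abs(z-.078)<.004)
    print("hood",cv2.minAreaRect(W[hood][:,:2].astype(np.float32)))
    k=(x>.5)&(x<.75)&(y>.1)&(y<.35)&(z>.085)&(z<.12)
    n,l,st,_=cv2.connectedComponentsWithStats(k.astype(np.uint8))
    for i in range(1,n):
        if st[i,4]>15:
            q=W[l==i]; print("key?",st[i],q.min(0).round(4),q.max(0).round(4),np.median(q,0).round(4))
    return W
if __name__=="__main__":
    z=np.load("side0.npz"); W=measure(z["im"],z["d"],imaging.camera_params("side"))
    print("grasp_offset",arm.grasp_offset)
    for v in range(198,212): print(v,[int(a*1e4) for a in W[v,280:306,2]])
E
python3 meas.py
```

```text
deck rect ((0.5236061215400696, 0.2332296371459961), (0.21417129039764404, 0.19713573157787323), 19.427061080932617)
blob [290 186  19   8  39] [0.601  0.1919 0.0528] circ [0.6002 0.1906] 0.0323
blob [239 195  36   9  69] [0.5619 0.3196 0.0527] circ [0.5811 0.3146] 0.0466
blob [286 208  16   8  93] [0.4706 0.2444 0.0524] circ [0.4713 0.2424] 0.0217
hood ((0.6737825870513916, 0.2612844705581665), (0.28971749544143677, 0.33362847566604614), 9.918522834777832)
key? [238 155  49  22 536] [0.6448 0.1967 0.085 ] [0.7133 0.3498 0.1199] [0.6752 0.2757 0.1031]
key? [305 154  17  15 163] [0.668  0.1002 0.0853] [0.7094 0.1457 0.1163] [0.6838 0.1246 0.0978]
key? [282 170  15   9  98] [0.6062 0.193  0.0851] [0.6408 0.2303 0.1005] [0.6213 0.215  0.0902]
grasp_offset 0.0188
198 [445, 426, 429, 442, 444, 437, 447, 453, 435, 451, 448, 446, 437, 450, 450, 433, 435, 453, 428, 438, 446, 454, 437, 442, 453, 449]
199 [444, 449, 440, 450, 438, 444, 453, 452, 440, 443, 446, 452, 445, 455, 447, 437, 436, 431, 450, 452, 428, 450, 443, 450, 434, 443]
200 [448, 432, 454, 436, 436, 440, 447, 432, 443, 443, 440, 
[... 859 characters left out ...]
 433, 439, 430, 451, 429]
207 [432, 439, 445, 434, 426, 447, 443, 445, 448, 378, 379, 363, 369, 380, 371, 443, 421, 444, 454, 449, 439, 423, 439, 445, 444, 441]
208 [457, 436, 427, 432, 453, 447, 449, 449, 449, 520, 524, 534, 516, 521, 517, 532, 536, 530, 510, 444, 447, 434, 452, 463, 449, 435]
209 [436, 456, 430, 433, 446, 421, 448, 525, 516, 522, 516, 538, 526, 519, 538, 514, 530, 519, 515, 546, 543, 460, 449, 445, 436, 444]
210 [431, 433, 438, 431, 433, 449, 442, 526, 515, 531, 524, 523, 525, 511, 536, 514, 523, 518, 531, 525, 529, 515, 434, 425, 424, 429]
211 [439, 436, 437, 444, 451, 420, 511, 528, 512, 527, 527, 538, 518, 526, 529, 537, 510, 531, 529, 518, 513, 511, 437, 441, 432, 428]
```

Call:
{"op": "apply_moves", "data": {
  "commands": [
    [30,0.4,-0.7,0,0],
    [30,0.4,-0.7,0,0],
    [30,0.4,-0.7,0,0],
    [30,0.4,-0.7,0,0],
    [30,0.4,-0.7,0,0],
    [30,0.4,-0.7,0,0],
    [30,0.3,-0.7,0,0],
    [30,0,-0.3,0,0],
    [30,0,0,0,0],
    [30,0,0,0,0]
  ]
}}

```text
clock: 1.35
position: [0.3954, 0.2691, 0.2267]
ee_rot: [-0.596, -3.084, -0.001]
force: [-0.1, -0.2, -0.6]
width: 0.302
gripper_force: 0.0
```

```bash
python3 - <<'E'
from h import *
z=np.load("side0.npz");W=world(imaging.camera_params("side"),z["d"])
for (u,v) in [(254,205),(262,210),(270,215),(278,221),(338,209),(330,205),(322,200),(314,196)]: print(u,v,W[v,u].round(4))
s=observe(); print(s["position"],s["ee_rot"],s["clock"],s["width"])
p,im,d=grab("wrist"); save("w1.png",im); np.savez("w1.npz",im=im,d=d,pos=s["position"],rot=s["ee_rot"])
print(p)
E
```

```text
254 205 [0.5554 0.3271 0.0405]
262 210 [0.5189 0.3141 0.0411]
270 215 [0.4846 0.3016 0.0415]
278 221 [0.4518 0.2898 0.0391]
338 209 [0.4721 0.1272 0.0439]
330 205 [0.4991 0.1385 0.0444]
322 200 [ 6.301e-01  1.115e-01 -2.000e-04]
314 196 [6.628e-01 1.246e-01 1.000e-04]
[0.39539795 0.26911892 0.22673853] [-5.96072262e-01 -3.08423259e+00 -1.01629118e-03] 1.35 0.3019509034148503
{'camera_matrix': array([[297.31863964,   0.        , 254.05228277],
       [  0.        , 297.31863964, 189.17084462],
       [  0.        ,   0.        ,   1.        ]]), 'tool_from_camera': array([[ 1.28177082e-04,  9.60333576e-01,  2.78853735e-01,
         7.38243545e-02],
       [ 9.99999340e-01, -4.41556030e-04,  1.06100097e-03,
        -6.99651514e-04],
       [ 1.14204441e-03,  2.78853415e-01, -9.60332999e-01,
        -1.58331080e-01],
       [ 0.00000000e+00,  0.00000000e+00,  0.00000000e+00,
         1.00000000e+00]])}
```

View pics/w1.png

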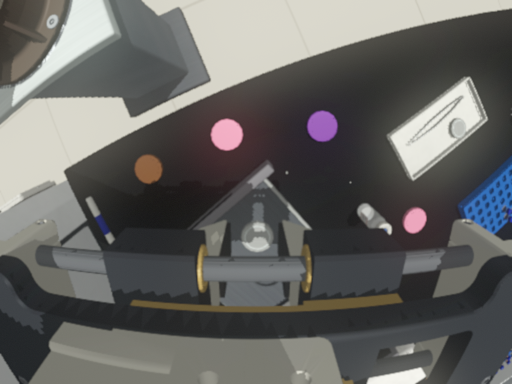

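The wrist view shows the disc at (257,237), but the gripper hides the recess. The drawer yaw is about 20°. I'll align the tool with it and move forward for a clear view.

Call:
{"op": "apply_moves", "data": {
  "commands": [
    [30,0.6,0.05,0,0.36],
    [30,0.6,0.05,0,0.36],
    [30,0.6,0.05,0,0.36],
    [30,0.7,0.05,0,0.36],
    [30,0.6,0.05,0,0],
    [30,0,0,0,0],
    [30,0,0,0,0]
  ]
}}

```text
clock: 2.28
position: [0.581, 0.2838, 0.2262]
ee_rot: [0.528, -3.096, -0.0]
force: [0.3, -0.2, 0.3]
width: 0.304
gripper_force: 0.0
```

```bash
cat > w.py <<'E'
from h import *
def wgrab():
    s=observe(); p,im,d=grab("wrist")
    return s,p,im,d
def pose(s,p):
    T=np.eye(4);T[:3,:3]=cv2.Rodrigues(np.array(s["ee_rot"]))[0];T[:3,3]=s["position"]
    return T@np.array(p["tool_from_camera"])
def rays(s,p,uv):
    K=np.array(p["camera_matrix"]);uv=np.asarray(uv,float)
    a=(uv[...,0]-K[0,2])/K[0,0];b=(uv[...,1]-K[1,2])/K[1,1];r=np.hypot(a,b);f=np.where(r<1e-9,1,np.sin(r)/np.maximum(r,1e-9))
    D=np.stack([a*f,-b*f,-np.cos(r)],-1);C=pose(s,p)
    return C[:3,3],D@C[:3,:3].T
def plane(s,p,uv,z):
    o,D=rays(s,p,uv); return o+D*((z-o[2])/D[...,2])[...,None]
def wworld(s,p,d):
    h,w=d.shape;u,v=np.meshgrid(np.arange(w),np.arange(h));o,D=rays(s,p,np.stack([u,v],-1))
    ax=-pose(s,p)[:3,2]; return o+D*(d/(D@ax))[...,None]
def ortho(s,p,im,z,x0,x1,y0,y1,res=.0005):
    # top view at height z: rows down = -x, cols right = -y
    X=np.arange(x1,x0,-res);Y=np.arange(y1,y0,-res);gy,gx=np.meshgrid(Y,X)
    C=pose(s,p);P=(np.stack([gx,gy,np.full_like(gx,z)],-1)-C[:3,3])@C[:3,:3]
    P=P*[1,-1,-1];r=np.hypot(P[...,0],P[...,1]);th=np.arctan2(r,P[...,2]);K=np.array(p["camera_matrix"])
    u=K[0,2]+K[0,0]*th*P[...,0]/r;v=K[1,2]+K[1,1]*th*P[...,1]/r
    return cv2.remap(im,u.astype(np.float32),v.astype(np.float32),cv2.INTER_CUBIC)
E
python3 - <<'E'
from w import *
s,p,im,d=wgrab(); print(s["position"],s["ee_rot"],s["clock"])
save("w2.png",im); np.savez("w2.npz",im=im,d=d,pos=s["position"],rot=s["ee_rot"])
o=ortho(s,p,im,.045,.38,.66,.10,.40); save("o2.png",np.vstack([np.pad(o,((0,0),(0,0),(0,0)))]))
W=wworld(s,p,d)
for name,m in [("disc",(abs(W[...,2]-.053)<.003)),("well",abs(W[...,2]-.038)<.003)]:
    m=m&(W[...,0]>.43)&(W[...,0]<.56)&(W[...,1]>.19)&(W[...,1]<.30)
    n,l,st,_=cv2.connectedComponentsWithStats(m.astype(np.uint8))
    for i in range(1,n):
        if st[i,4]>60:
            q=W[l==i];print(name,st[i],q.mean(0).round(4),cv2.minEnclosingCircle(q[:,:2].astype(np.float32)))
E
```

```text
[0.58098805 0.28380041 0.22615139] [ 5.27726021e-01 -3.09563986e+00 -4.92402124e-04] 2.275
disc [233  52  36  36 987] [0.4744 0.2403 0.0535] ((0.47441935539245605, 0.2403946816921234), 0.020301098003983498)
well [ 208   97   37   38 1068] [0.5325 0.2305 0.0386] ((0.5326868891716003, 0.23051469027996063), 0.021817274391651154)
```

View pics/o2.png

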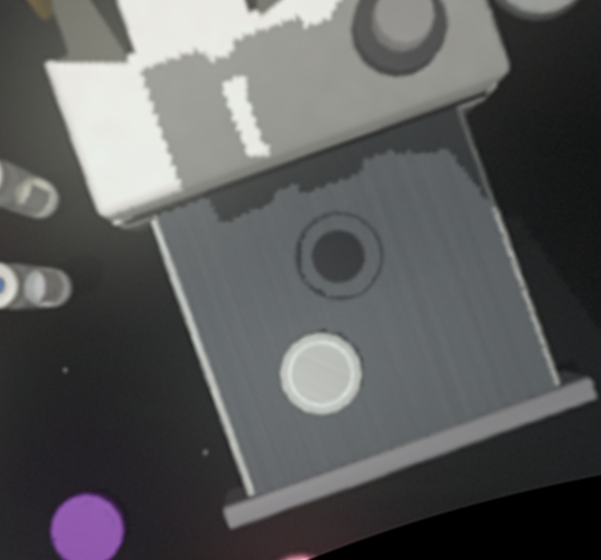

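Seen from above, the disc is at ortho (320,373), the recess ring at (340,255) and the key at (403,22). In world coordinates the disc is at (0.4744, 0.2404) and the well at (0.5327, 0.2305), so the push runs at -9.6°. I'll turn the tool to match and come down behind the disc.

Call:
{"op": "apply_moves", "data": {
  "commands": [
    [30,-0.84,-0.2,0,-0.34],
    [30,-0.84,-0.2,0,-0.33],
    [30,-0.84,-0.2,0,-0.34],
    [30,0,0,0,0],
    [30,0,0,-0.7,0],
    [30,0,0,-0.7,0],
    [30,0,0,-0.7,0],
    [30,0,0,-0.6,0],
    [30,0,0,0,0],
    [30,0,0,0,0]
  ]
}}

```text
clock: 3.58
position: [0.4316, 0.2472, 0.0659]
ee_rot: [0.264, 3.129, 0.002]
force: [-0.1, 1.0, -0.4]
width: 0.301
gripper_force: 0.0
```

```bash
python3 - <<'E'
from w import *
s,p,im,d=wgrab(); r=s["ee_rot"];print(s["position"],r,2*np.degrees(np.arctan2(r[1],r[0]))+270,s["clock"],s["width"],s["force"])
_,im2,d2=grab("side"); c=cv2.resize(im2[130:240,230:370],None,fx=4,fy=4,interpolation=cv2.INTER_CUBIC); save("s3.png",c)
E
```

```text
[0.4316393  0.2472177  0.06593554] [2.63568504e-01 3.12934175e+00 1.70874027e-03] 440.37126240269356 3.575 0.30068045196496435 [-0.09899941  0.97233071 -0.41839183]
```

View pics/s3.png

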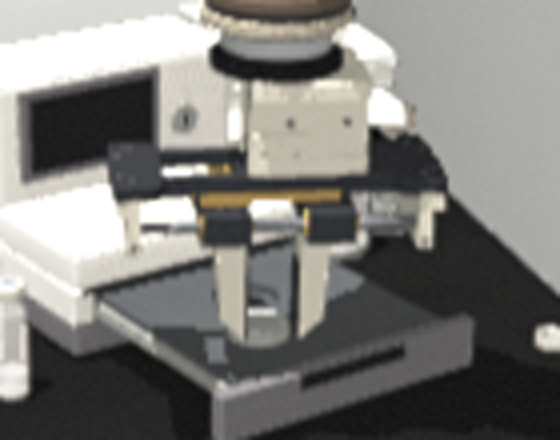

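The view shows the two fingers straddling the disc's near side, aligned with the push. Now I'll lower and push.

Call:
{"op": "apply_moves", "data": {
  "commands": [
    [30,0,0,-0.15,0],
    [30,0,0,-0.14,0],
    [30,0,0,0,0],
    [30,0.1,-0.017,0,0],
    [30,0.1,-0.017,0,0],
    [30,0.1,-0.017,0,0],
    [30,0.1,-0.017,0,0],
    [30,0.1,-0.017,0,0],
    [30,0.1,-0.017,0,0],
    [30,0.1,-0.017,0,0],
    [30,0,0,0,0]
  ]
}}

```text
clock: 5.05
position: [0.4735, 0.2392, 0.0473]
ee_rot: [0.266, 3.13, 0.0]
force: [0.5, -0.2, 0.8]
width: 0.301
gripper_force: 0.0
```

```bash
cat > chk.py <<'E'
from w import *
import sys
s=observe();print(s["position"].round(4),s["force"].round(2),s["clock"])
p,im,d=grab("side");W=world(p,d)
m=(W[...,2]>.0490)&(W[...,2]<.0565)&(W[...,0]>.43)&(W[...,0]<.56)&(W[...,1]>.19)&(W[...,1]<.30)&(im.min(-1)>120)
n,l,st,_=cv2.connectedComponentsWithStats(m.astype(np.uint8))
for i in range(1,n):
    if st[i,4]>15:q=W[l==i];print(st[i],q.mean(0).round(4),cv2.minEnclosingCircle(q[:,:2].astype(np.float32)))
c=cv2.resize(im[130:240,230:370],None,fx=4,fy=4,interpolation=cv2.INTER_CUBIC); save(sys.argv[1],c)
E
python3 chk.py s4.png
```

```text
[0.4735 0.2392 0.0473] [ 0.47 -0.18  0.76] 5.05
[291 204   9   8  30] [0.4856 0.2352 0.0517] ((0.49260252714157104, 0.2333199679851532), 0.019007541239261627)
```

Call:
{"op": "apply_moves", "data": {
  "commands": [
    [30,0.1,-0.014,0.02,0],
    [30,0.1,-0.014,0,0],
    [30,0.1,-0.014,0,0],
    [30,0.1,-0.014,0,0],
    [30,0.1,-0.014,0,0],
    [30,0.08,-0.012,0,0],
    [30,0,0,0,0],
    [30,0,0,0,0]
  ]
}}

```text
clock: 6.1
position: [0.5075, 0.2344, 0.0485]
ee_rot: [-0.265, -3.13, 0.0]
force: [-0.2, 0.5, 0.0]
width: 0.303
gripper_force: 0.0
```

```bash
python3 chk.py s5.png
```

```text
[0.5075 0.2344 0.0485] [-0.17  0.55  0.04] 6.1
```

View pics/s5.png

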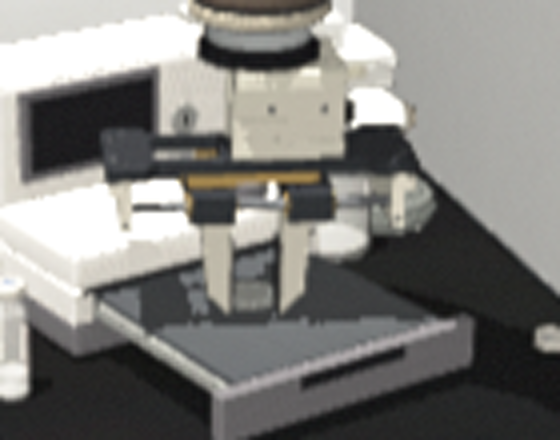

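The disc is at crop (250,295), in shadow between the fingertips. I'll check its height there.

```bash
python3 - <<'E'
from w import *
p,im,d=grab("side");W=world(p,d)
for v in range(197,211): print(v,[f"{int(a*1e4)}" for a in W[v,282:304,2]])
print(W[203,292],W[206,292])
E
```

```text
197 ['801', '790', '790', '772', '795', '769', '432', '441', '438', '447', '449', '416', '436', '434', '426', '427', '705', '776', '762', '762', '762', '775']
198 ['778', '772', '776', '762', '764', '750', '440', '465', '441', '437', '444', '434', '431', '450', '454', '431', '677', '747', '741', '754', '746', '763']
199 ['731', '728', '734', '716', '739', '717', '457', '460', '438', '429', '445', '458', '442', '437', '430', '443', '636', '717', '730', '733', '713', '711']
200 ['718', '718', '709', '717', '699', '699', '423', '449', '449', '442', '451', '465', '450', '440', '461', '447', '614', '684', '690', '691', '699', '696']
201 ['677', '678', '672', '681', '682', '669', '450', '456', '445', '437', '469', '444', '442', '470', '468', '429', '585', '645', '668', '684', '670', '647']
202 ['655', '650', '646', '670', '640', '663', '462', '453', '461', '469', '458', '447', '446', '457', '458', '438', '563', '650', '621', '657', '650', '635']
203 ['619', '632', '623', '629', '618', '621', '459', '452', '436', '459', '446', '483', '467', '477', '451', '457', '544', '616', '613', '620', '
[... 495 characters left out ...]
'452', '447', '429', '427', '523', '485', '454', '434', '414', '431', '434', '418', '429', '446', '460', '447', '439', '491', '487', '505', '439', '437']
208 ['438', '426', '461', '455', '463', '475', '451', '449', '434', '430', '422', '439', '449', '437', '440', '441', '447', '449', '450', '426', '440', '413']
209 ['445', '448', '432', '438', '442', '446', '447', '459', '435', '432', '453', '430', '430', '440', '447', '437', '460', '444', '443', '455', '448', '443']
210 ['440', '454', '434', '438', '446', '447', '448', '444', '444', '456', '426', '445', '461', '446', '428', '441', '445', '439', '434', '438', '438', '435']
[0.53455738 0.23011343 0.04468968] [0.51538162 0.23576091 0.045173  ]
```

The surface is at about z=0.046, so the disc has dropped in. I'll lift to the earlier viewpoint to verify that and locate the key.

Call:
{"op": "apply_moves", "data": {
  "commands": [
    [30,0,0,0.5,0],
    [30,0,0,0.8,0],
    [0,0.3,0.2,0.8,0.34],
    [0,0.4,0.3,0.86,0.33],
    [0,0.5,0.32,0,0.34],
    [0,0,0,0,0],
    [0,0,0,0,0],
    [0,0,0,0,0]
  ]
}}

```text
clock: 7.2
position: [0.5788, 0.283, 0.2258]
ee_rot: [0.523, -3.096, 0.001]
force: [-0.3, 0.9, 0.5]
width: 0.002
gripper_force: 0.0
```

```bash
python3 - <<'E'
from w import *
s,p,im,d=wgrab(); r=s["ee_rot"];print(s["position"],2*np.degrees(np.arctan2(r[1],r[0]))+270,s["clock"],s["width"])
W=wworld(s,p,d);x,y,z=W[...,0],W[...,1],W[...,2]
print("well z patch",z[(np.hypot(x-.5327,y-.2305)<.015)].mean(),z[(abs(np.hypot(x-.5327,y-.2305)-.03)<.004)].mean())
o=ortho(s,p,im,.045,.38,.66,.10,.40); save("o3.png",o)
g=cv2.cvtColor(o,cv2.COLOR_RGB2GRAY); m=((g>120)&(np.hypot(*np.indices(g.shape)-np.array([255,340]).reshape(2,1,1))<60)).astype(np.uint8)
n,l,st,_=cv2.connectedComponentsWithStats(m)
for i in range(1,n):
    if st[i,4]>300:
        yx=np.argwhere(l==i)[:,::-1].astype(np.float32); c,rr=cv2.minEnclosingCircle(yx); print("disc",.66-c[1]*.0005,.40-c[0]*.0005,rr*.0005)
k=(x>.57)&(x<.68)&(y>.15)&(y<.28)&(z>.080)&(z<.12)
q=W[k];print(len(q),np.percentile(q[:,2],[5,25,50,75,95]).round(4))
t=q[q[:,2]>np.percentile(q[:,2],95)-.004];print("key",t.mean(0),cv2.minEnclosingCircle(t[:,:2].astype(np.float32)))
f=(abs(z-.045)<.004)&(x>.40)&(x<.46)
E
```

```text
[0.57878179 0.28303984 0.22575408] 109.18724949041396 7.2 0.002019143010287927
well z patch 0.04665282695233062 0.24179448126374878
disc 0.5327500000000001 0.22925 0.020751556396484374
1201 [0.0806 0.0899 0.0908 0.0996 0.101 ]
key [0.62983944 0.2078195  0.10004209] ((0.6305272579193115, 0.20768429338932037), 0.012901094742119312)
```

View pics/o3.png

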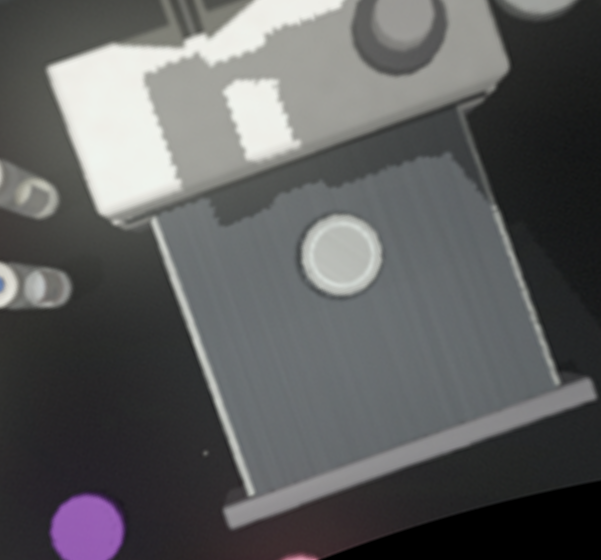

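The disc is seated at (0.5328, 0.2293), radius about 20 mm, level with the deck apart from 1 mm. The key top is at (0.630, 0.208, 0.100). Next I'll move in front of the drawer panel.

Call:
{"op": "apply_moves", "data": {
  "commands": [
    [0,-0.75,-0.41,0,0],
    [0,-0.75,-0.41,0,0],
    [0,-0.75,-0.42,0,0],
    [0,-0.77,-0.42,0,0],
    [0,0,0,-0.8,0],
    [0,0,0,-0.8,0],
    [0,0,0,-0.8,0],
    [0,0,0,-0.75,0],
    [0,0,0,0,0],
    [0,0,0,0,0]
  ]
}}

```text
clock: 8.5
position: [0.3989, 0.1843, 0.0384]
ee_rot: [-0.525, 3.097, 0.0]
force: [1.1, -0.2, 0.0]
width: 0.008
gripper_force: 0.0
```

Call:
{"op": "apply_moves", "data": {
  "commands": [
    [0,0.19,0.066,0,0],
    [0,0.19,0.066,0,0],
    [0,0.19,0.066,0,0],
    [0,0.19,0.066,0,0],
    [0,0.19,0.066,0,0],
    [0,0.19,0.066,0,0],
    [0,0.19,0.066,0,0],
    [0,0.19,0.066,0,0],
    [0,0.19,0.066,0,0],
    [0,0.19,0.066,0,0],
    [0,0.19,0.066,0,0],
    [0,0,0,0,0]
  ]
}}

```text
clock: 10.0
position: [0.5259, 0.2278, 0.0373]
ee_rot: [-0.524, 3.095, 0.0]
force: [0.5, -0.9, 0.3]
width: 0.003
gripper_force: 0.0
```

```bash
python3 chk.py s6.png
```

```text
[0.5259 0.2278 0.0373] [ 0.54 -0.93  0.27] 10.0
[286 201   9   5  19] [0.5158 0.24   0.053 ] ((0.5197432041168213, 0.24003031849861145), 0.011527268216013908)
```

View pics/s6.png

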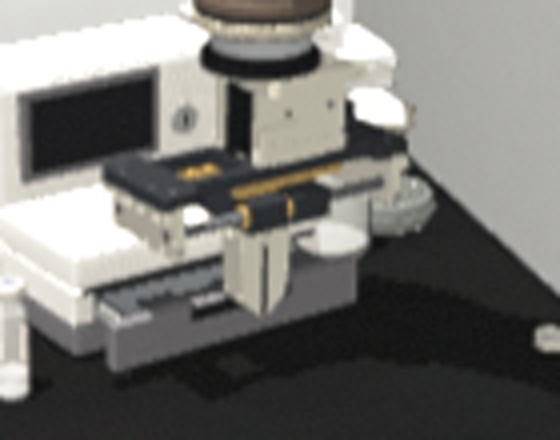

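The drawer is nearly shut, with the panel at crop (110-355,260-365) and roughly 20-25 mm still to go. I'll continue in small steps.

Call:
{"op": "apply_moves", "data": {
  "commands": [
    [0,0.1,0.035,0,0],
    [0,0.1,0.035,0,0],
    [0,0.08,0.028,0,0],
    [0,0,0,0,0]
  ]
}}

```text
clock: 10.55
position: [0.5415, 0.2338, 0.0372]
ee_rot: [-0.525, 3.096, 0.001]
force: [0.0, -0.3, -0.1]
width: 0.003
gripper_force: 0.0
```

Call:
{"op": "apply_moves", "data": {
  "commands": [
    [0,0.06,0.021,0,0],
    [0,0.06,0.021,0,0],
    [0,0.05,0.017,0,0]
  ]
}}

```text
clock: 10.92
position: [0.5509, 0.2373, 0.0371]
ee_rot: [0.526, -3.097, -0.0]
force: [-2.6, -1.8, 2.2]
width: 0.006
gripper_force: 1.4
```

Call:
{"op": "apply_moves", "data": {
  "commands": [
    [0,0.04,0.014,0,0],
    [0,0.04,0.014,0,0]
  ]
}}

```text
clock: 11.18
position: [0.5557, 0.239, 0.0371]
ee_rot: [0.526, -3.097, -0.0]
force: [-2.7, 0.5, 0.8]
width: 0.003
gripper_force: 1.3
```

Call:
{"op": "apply_moves", "data": {
  "commands": [
    [0,0.03,0.01,0,0],
    [0,0.03,0.01,0,0]
  ]
}}

```text
clock: 11.42
position: [0.5567, 0.2393, 0.0368]
ee_rot: [0.525, -3.092, 0.001]
force: [-12.9, -4.0, 11.1]
width: 0.006
gripper_force: 7.2
```

Call:
{"op": "apply_moves", "data": {
  "commands": [
    [0,0.03,0.01,0,0],
    [0,0.03,0.01,0,0]
  ]
}}

```text
clock: 11.68
position: [0.5568, 0.2392, 0.0363]
ee_rot: [0.524, -3.086, 0.004]
force: [-24.2, -6.4, 19.4]
width: 0.001
gripper_force: 12.8
```

There's a firm stop at the predicted place. I'll back off, rise and check.

Call:
{"op": "apply_moves", "data": {
  "commands": [
    [0,-0.3,-0.11,0,0],
    [0,-0.2,-0.07,0,0],
    [0,0,0,0.6,0],
    [0,0,0,0.8,0],
    [0,0,0,0.8,0],
    [0,0,0,0.8,0],
    [0,0,0,0,0],
    [0,0,0,0,0]
  ]
}}

```text
clock: 12.68
position: [0.5329, 0.2302, 0.2169]
ee_rot: [-0.525, 3.097, 0.0]
force: [-0.4, 0.3, 0.0]
width: 0.007
gripper_force: 0.0
```

```bash
python3 - <<'E'
from w import *
s,p,im,d=wgrab();print(s["position"],s["ee_rot"],s["clock"],s["force"])
p2,im2,d2=grab("side");W=world(p2,d2)
save("s7.png",cv2.resize(im2[130:240,230:370],None,fx=5,fy=5,interpolation=cv2.INTER_CUBIC))
x,y,z=W[...,0],W[...,1],W[...,2]
C=np.array([.944,.331]);a=(x-.5327)*C[0]+(y-.2305)*C[1]
z0=np.load("side0.npz")["d"];W0=world(p2,z0);a0=(W0[...,0]-.5327)*C[0]+(W0[...,1]-.2305)*C[1]
for A,Z,n in((a0,W0[...,2],"before"),(a,z,"now")):
    m=(Z>.018)&(Z<.040)&(A>-.2)&(A<.06);m[:,:255]=0;m[:,350:]=0
    print(n,np.histogram(A[m],bins=np.arange(-.12,.07,.01)))
E
```

```text
[0.53286301 0.23024302 0.21686063] [-5.25285367e-01  3.09697422e+00  1.07870905e-04] 12.675 [-0.42641915  0.32703825  0.02681634]
before (array([376, 139,   1,   6,   9,  11,   9,   8,  12,   8,  10,  26,  30,
        27,  12,   7,  13,   6]), array([-1.20000000e-01, -1.10000000e-01, -1.00000000e-01, -9.00000000e-02,
       -8.00000000e-02, -7.00000000e-02, -6.00000000e-02, -5.00000000e-02,
       -4.00000000e-02, -3.00000000e-02, -2.00000000e-02, -1.00000000e-02,
       -5.55111512e-17,  1.00000000e-02,  2.00000000e-02,  3.00000000e-02,
        4.00000000e-02,  5.00000000e-02,  6.00000000e-02]))
now (array([  0,   0,   0,   0,   0,   0,   0,   0,   0,   0,   0,   0,   0,
         0,   0, 388,  31,   0]), array([-1.20000000e-01, -1.10000000e-01, -1.00000000e-01, -9.00000000e-02,
       -8.00000000e-02, -7.00000000e-02, -6.00000000e-02, -5.00000000e-02,
       -4.00000000e-02, -3.00000000e-02, -2.00000000e-02, -1.00000000e-02,
       -5.55111512e-17,  1.00000000e-02,  2.00000000e-02,  3.00000000e-02,
        4.00000000e-02,  5.00000000e-02,  6.00000000e-02]))
```

View pics/s7.png

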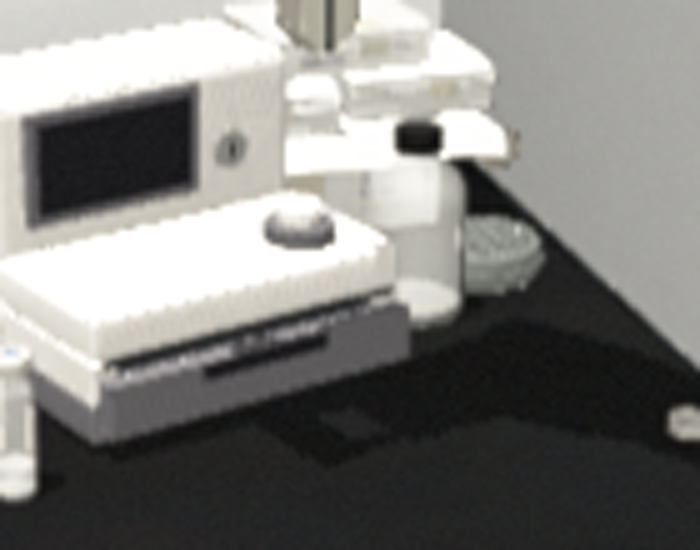

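```bash
python3 - <<'E'
from w import *
p2,im2,d2=grab("side");W=world(p2,d2);C=np.array([.9436,.3310])
A=lambda W:(W[...,0]-.5327)*C[0]+(W[...,1]-.2300)*C[1]
W0=world(p2,np.load("side0.npz")["d"])
def face(W,z0,z1,lo,hi):
    a=A(W);l=-(W[...,0]-.5327)*.331+(W[...,1]-.23)*.9436
    m=(W[...,2]>z0)&(W[...,2]<z1)&(a>lo)&(a<hi)&(abs(l)<.085);h=np.median(a[m]);m&=abs(a-h)<.006;return np.median(a[m]),m.sum()
f0=face(W0,.018,.040,-.13,-.09);f1=face(W,.018,.040,.02,.06);h0=face(W0,.056,.072,.02,.07);h1=face(W,.056,.072,.02,.07)
print(f0,f1,"travel",f1[0]-f0[0],"hood",h0,h1,"need",h0[0]+.097)
E
```

```text
(np.float64(-0.11083897837694662), np.int64(430)) (np.float64(0.03722085108133567), np.int64(378)) travel 0.14805982945828228 hood (np.float64(0.05133210836213739), np.int64(286)) (np.float64(0.05141279529343116), np.int64(295)) need 0.1483321083621374
```

The travel is 148 mm, as needed, so the drawer is shut. Now for the key.

Call:
{"op": "apply_moves", "data": {
  "commands": [
    [0,0.81,-0.19,0,0],
    [0,0.81,-0.18,0,0],
    [0,0,0,0,0],
    [0,0,0,-0.7,0],
    [0,0,0,-0.7,0],
    [0,0,0,-0.35,0],
    [0,0,0,0,0]
  ]
}}

```text
clock: 13.7
position: [0.6278, 0.208, 0.1096]
ee_rot: [0.526, -3.092, 0.001]
force: [-0.1, -0.6, 1.2]
width: 0.004
gripper_force: 0.0
```

Call:
{"op": "apply_moves", "data": {
  "commands": [
    [0,0.03,0,-0.08,0],
    [0,0,0,-0.06,0],
    [0,0,0,-0.05,0],
    [0,0,0,-0.04,0],
    [0,0,0,-0.04,0]
  ]
}}

```text
clock: 14.32
position: [0.6321, 0.2082, 0.0963]
ee_rot: [-0.525, 3.097, 0.0]
force: [-1.1, 0.2, 2.7]
width: 0.007
gripper_force: 1.5
```

Call:
{"op": "apply_moves", "data": {
  "commands": [
    [0,0,0,-0.03,0],
    [0,0,0,-0.03,0],
    [0,0,0,0,0]
  ]
}}

```text
clock: 14.7
position: [0.6322, 0.2083, 0.0941]
ee_rot: [-0.525, 3.096, 0.001]
force: [-5.0, -1.2, 16.3]
width: 0.004
gripper_force: 8.1
```

Call:
{"op": "apply_moves", "data": {
  "commands": [
    [0,0,0,-0.03,0],
    [0,0,0,0,0]
  ]
}}

```text
clock: 14.95
position: [0.6323, 0.2083, 0.0938]
ee_rot: [-0.525, 3.095, 0.001]
force: [-9.3, -2.0, 28.0]
width: 0.005
gripper_force: 14.2
```

The key has bottomed out, 6 mm down with a hard stop. I'll release it and retreat.

Call:
{"op": "apply_moves", "data": {
  "commands": [
    [0,0,0,0.4,0],
    [0,0,0,0.8,0],
    [0,0,0,0.8,0],
    [0,-0.8,0,0.3,0],
    [0,-0.8,0,0,0],
    [0,0,0,0,0],
    [0,0,0,0,0]
  ]
}}

```text
clock: 15.82
position: [0.5364, 0.2081, 0.2287]
ee_rot: [-0.525, 3.097, -0.0]
force: [0.8, -0.2, -0.2]
width: 0.005
gripper_force: 0.0
```

```bash
python3 - <<'E'
from w import *
p,im,d=grab("side");W=world(p,d);C=np.array([.9436,.3310])
a=(W[...,0]-.5327)*C[0]+(W[...,1]-.23)*C[1]
m=(W[...,2]>.018)&(W[...,2]<.04)&(a>.02)&(a<.06);m[:,:255]=0;m[:,350:]=0
W0=world(p,np.load("side0.npz")["d"])
k=np.s_[170:176,286:293]
print("face",np.median(a[m]),"key z now/before",np.median(W[k][...,2]),np.median(W0[k][...,2]),observe()["force"],observe()["clock"])
E
```

```text
face 0.03716099795608917 key z now/before 0.09696332266255597 0.09704581024169434 [ 0.74485104  0.77759559 -0.35162159] 15.875
```

```bash
python3 -c "
from cell import arm
print(arm.sign_off())"
```

```text
the job is handed in; nothing more can be done
None
```

I pushed the check disc flat into the recess, shut the drawer, pressed the start key fully in and let it spring back, and handed the job in at about 16 s of the 48 s allowed; no verdict came back.

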